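# Lift a circuit board onto the light table with a garaged lifter

## Robot

A 6-joint arm with a two-finger parallel gripper is mounted at the origin on the work surface. World frame = base frame: x ahead of the robot, y to its left, z up, the work surface at z = 0. Lengths are in m, angles in rad, forces in N, time in s.
With the tool pointing down it reaches from about 0.35 to 0.775 m from the base axis. Payload 7.3 kg.
Tool frame: the origin (TCP) lies at the very end of the fingers, on their centre line; the grasp point (between the pads) lies 19 mm behind it (pinch_z is the distance from the TCP to the grasp point, in m); z points along the fingers, y is the line along which they close (so a half turn about z gives the same grasp; the last joint's range is limited). The gripper opens to 92 mm and grips with 3 to 60 N. Pads are 19 mm wide; open, the fingers measure 130 mm over their backs; the gripper's body (75 mm by 190 mm) begins 47 mm behind the grasp point.
Start: joints at [-1.404, 0.342, 1.524, -0, 1.275, -0.146], TCP at [0.162, -0.5, 0.227] pointing down, gripper open.
Joint ranges: [-2.53, 2.53], [-0.77, 2.02], [0.04, 2.7], [-1, 4.14], [0.28, 2.66], [-3.11, 3.11]. Speed limits (rad/s): [2.57, 2.57, 3.14, 3.14, 3.14, 3.14].

## Interface

Orientations are given as [roll, pitch, yaw] about the fixed x, y, z axes, in that order (R = Rz(yaw) Ry(pitch) Rx(roll)).
In Python, from cell import * gives the robot as it stands.
- The arm moves only by the tool arm_command, never from a script. Its arguments are lists of equal length, an entry for each row: "fingers": the gripper command: -1 is fully open, 1 is shut, values between are in proportion; "travel": the shift along the tool's x, y, z in m, a list of three; "dr": the turn, a rotation vector about the tool's x, y, z in degrees, a list of three. In form: {"fingers": [fingers, ...], "travel": [[x, y, z], ...], "dr": [[wx, wy, wz], ...]}. A call has 1 to 8 rows; each row is the pose to reach, as a shift and turn from the pose commanded when the call began, along the tool's axes at that moment; what a row does not reach only later rows make up. A row lasts 1/12 s, in which the tool goes at most 41.7 mm and 7.16 degrees, less where a joint would pass 70% of its speed; a pose out of reach is approached as far as the arm can. A call with a gripper value outside its range is refused whole. The fingers move at their own pace and stop on an object; "squeeze" is the grip in N (left out, the last holds). Time passes only in rows, so rows that repeat a pose let the fingers close. It gives the time, the measured TCP pose, the force, the opening and the grip force at its end, in the units of the state.
- observe(): the state, without advancing time (a new reading comes with each control period).
- read_camera(name): name is "scene" or "side" or "wrist"; returns a dict with "color" (384x512x3 uint8, blue, green, red), "z_map" (384x512 float32, m along the optical axis (not along the pixel's ray), 0 where there is no reading), "fx", "fy", "cx", "cy" (pixels), "k1" (the pictures are not rectified: a ray, as slopes to the right and down, at radius r is drawn at 1 + k1 r^2 times it, then the intrinsics apply), "R" (3x3) and "t" (3): a world point X has camera coordinates R X + t. Camera axes: x right, y down, z forward; pixel columns grow to the right and rows downward; lengths in m; the calibration is good to about 2 mm. A picture is of the moment at which its call begins.
- hand_in(): hands the job in; it is judged then, once.
The state is a dict: "time": time; "qpos": joint angles; "qvel": joint speeds; "joint_efforts": joint torques, N m; "tool_pos": TCP position; "tool_rot": TCP orientation; "contact_force": force on the tool from outside, world axes, zero at the start; "torque": the same for the moment, N m; "opening": finger opening in m; "grip_force": force on a finger pad.
Only numpy, scipy, OpenCV 4.12 (cv2) and the standard library are available. Lean on these libraries where they do the work, as an engineer would, in place of code of your own. Each camera call takes 0.05 s, during which the arm holds its last target. There are 200 camera calls.

## Task

Only the blade of the flat lifter (a small spatula) sticks out from under the low white riser: draw the lifter all the way out, let go of it on the bench, then take it again by its handle. Slide its blade under the circuit board between the board's feet, lift the board clear of the bench, carry it level and set it down gently, centred and square, on top of the light table. Draw the blade out and lay the lifter flat on the bench; the gripper must never touch the board, and the other things on the bench are left alone.

Things in the scene. Friction and masses are not known exactly. Their poses are not given: they have to be found in the camera images.
- lifter: Spatula 192 mm long, 0.16 kg. Origin under the blade's centre, x to the tip. Steel blade x -37.5..37.5, 56 wide, 5 thick; upright lip behind it (front face x -37.5, to z 18); cranked neck; black handle x -155..-55, 20 wide, z 28 to 52; a leg at x -148 reaches to z 0, so it lies flat on blade and leg. At the start handle and neck are under the riser, only the blade sticks out.
- lifter_grip (a point): Point in the lifter's handle to grip it by, at (-80, 0, 40) mm in the lifter's frame (117.5 mm behind the tip); the handle is 20 mm wide across y here, the fingers fit beneath it down to the bench.
- lifter_end (a point): Rear end of the lifter's handle, at (-155, 0, 40) mm in the lifter's frame.
- riser: Low fixed white tunnel: roof 120 (x) x 126 (y) mm, z 60 to 66, two side walls 6 mm thick, open ends. Origin: centre of its underside; x points out of the mouth (at x = 60 mm) where the lifter's blade sticks out. The lifter is fully out once its handle's rear end is past the mouth.
- board: Flat circuit board in a dark frame, 84 (x) x 130 (y) mm, z 12 to 18, small parts up to z 28, about 0.2 kg, on four rubber feet 12 mm high, 12 mm across, at x +-34, y +-56. Origin: centre, at the feet's lower ends. The gap below is 12 mm high and 100 mm wide between the feet when entered along +x from the -x side, which faces the robot.
- stage: Light table: fixed aluminium box 110 (x) x 160 (y) x 30 mm high with a plain white top. Origin: centre of its underside; its x side faces the robot at -x.
- stage_top (a point): Centre of the light table's top face, 30 mm above the bench.
- parts_tray: Bystander: dark divided parts tray 90 x 180 x 22 mm lying on the bench, origin under its centre.
- reel: Bystander: white component reel lying flat, 120 mm across, 14 mm high, origin under its centre.
- flux_bottle: Bystander: white bottle with black cap, 56 mm across, 110 mm tall, origin under its centre.
There are look-alikes about, which are no part of the job. Of the things like the lifter, leave any that is purple; of the rest the larger one is meant. Several things have the shape of the stage; the one meant has the colours described above.

How it is judged:
On the way, in this order (a step that is already met when the one before it is completed fails the run):
1. the lifter lies flat on the bench, fully out of the riser and let go (x of lifter_end in the frame of riser above 0.06 m and contact force between the fingers and lifter below 0.1 N and height (world z) of lifter below 0.005 m and angle between lifter's own z axis and vertical below 0.1 rad and linear speed of lifter below 0.02 m/s), for 0.2 s.
2. the board is lifted clear of the bench on the lifter's blade, the lifter held by its handle (height (world z) of board above 0.015 m and contact force between lifter and board above 0.3 N and contact force between the fingers and lifter above 0.5 N and distance between the grasp point and lifter_grip below 0.06 m and contact force between board and stage below 0.1 N), for 0.3 s.
At the end, for the whole second after the job is handed in: The board stands at rest with all four feet on the light table's top (height within 3 mm), centred within 12 mm along the table's x and 14 mm along its y and square to it within 0.14 rad; the lifter lies flat and at rest on the bench, let go, touching neither board nor light table (x of board in the frame of stage_top between -0.012 and 0.012 m and y of board in the frame of stage_top between -0.014 and 0.014 m and z of board in the frame of stage_top between -0.003 and 0.003 m and angle between the x axis of board and the x axis of stage, either way round below 0.14 rad and angle between board's own z axis and vertical below 0.05 rad and linear speed of each of board, lifter below 0.02 m/s and contact force between lifter and board below 0.05 N and contact force between lifter and stage below 0.05 N and height (world z) of lifter below 0.005 m and not (height (world z) of lifter below -0.005 m) and angle between lifter's own z axis and vertical below 0.1 rad).
It fails at once if the gripper or arm touches the board (contact force between any of the fingers, the arm and board above 0.5 N).
It fails at once if the board is tipped more than 0.3 rad (angle between board's own z axis and vertical above 0.3 rad).
It fails at once if the board is set down hard on the light table or falls on it (more than 25 N) (contact force between board and stage above 25 N).
It fails at once if a bystander (parts tray, reel or bottle) is moved by more than 20 mm (distance of any of parts_tray, reel, flux_bottle from where it was at the start of the episode above 0.02 m).
It also fails if it takes over 61 s, if anything falls off the work surface, if the arm or the gripper's body presses on something with over 40 N, if the wrist force passes 120 N, or if a joint passes its speed limit or range.

## Working session

There is one attempt and no reset: what is moved stays moved. The work goes in short steps, Python scripts to look and compute and a tool call to move; the robot and the scene stay as the last step left them, time stands still between calls to the robot, and variables do not carry over. Pictures are saved under pics/ and viewed, at most 11 in all, crops included, and the job is handed in when it is done.

Besides the shell and the picture viewer there is one more tool, called after "Call:" as name(argument=value, ...) on one line, values as JSON. arm_command: Moves the arm, as the interface text tells. Its arguments: {"type":"object","properties":{"fingers":{"type":"array","items":{"type":"number"}},"travel":{"type":"array","items":{"type":"array","items":{"type":"number"}}},"dr":{"type":"array","items":{"type":"array","items":{"type":"number"}}},"squeeze":{"type":"number"}},"required":["fingers","travel","dr"]}

```bash
ls; mkdir -p pics; cat > h.py <<'E'
from cell import *
import numpy as np, cv2
def shot(n):
    c=read_camera(n); np.savez('/tmp/%s.npz'%n,**c); return c
def load(n): return dict(np.load('/tmp/%s.npz'%n))
def ray(c,u,v):
    K=np.array([[c['fx'],0,c['cx']],[0,c['fy'],c['cy']],[0,0,1]],float)
    p=cv2.undistortPoints(np.array([[[u,v]]],float),K,np.array([float(c['k1']),0,0,0]))[0,0]
    R=c['R'];o=-R.T@c['t'];d=R.T@np.array([p[0],p[1],1]);return o,d
def onz(c,u,v,z):
    o,d=ray(c,u,v);return o+d*(z-o[2])/d[2]
def cloud(c):
    h,w=c['z_map'].shape
    K=np.array([[c['fx'],0,c['cx']],[0,c['fy'],c['cy']],[0,0,1]],float)
    vv,uu=np.mgrid[:h,:w]
    p=cv2.undistortPoints(np.stack([uu,vv],-1).reshape(-1,1,2).astype(float),K,np.array([float(c['k1']),0,0,0])).reshape(h,w,2)
    z=c['z_map'][...,None]
    P=np.concatenate([p*z,z],-1)-c['t']
    P=P@c['R'];P[c['z_map']==0]=np.nan
    return P
E
python3 - <<'E'
from h import *
a=shot('scene');b=shot('side')
print(observe())
cv2.imwrite('pics/scene.png',cv2.resize(a['color'],(800,600)));cv2.imwrite('pics/side.png',cv2.resize(b['color'],(800,600)))
for c in(a,b):print(-c['R'].T@c['t'],c['R'][2],c['k1'])
E
```

```text
pics
{'time': 0.1, 'qpos': array([-1.40401000e+00,  3.42665716e-01,  1.52492397e+00, -1.84659690e-06,
        1.27539339e+00, -1.46010792e-01]), 'qvel': array([-0.00049071, -0.00120029, -0.00279079, -0.0001015 , -0.00159399,
        0.00090315]), 'joint_efforts': array([ 9.94116308e-04, -4.32005918e+01, -2.44696087e+01,  7.18706776e-02,
        5.25936135e-02, -3.98784800e-05]), 'tool_pos': array([ 0.16150805, -0.49915888,  0.22610702]), 'tool_rot': array([-3.14021677e+00, -2.00548312e-04,  3.12797517e-01]), 'contact_force': array([0.70222785, 0.79621395, 0.46781799]), 'torque': array([ 0.0257656 , -0.00807514,  0.04175382]), 'grip_force': 0.0, 'opening': 0.09195644955455186}
[ 1.36407    -0.43438979  0.78508258] [-0.71223594  0.34041907 -0.61386873] -0.09732063835747348
[ 0.46138567 -1.07345231  1.30563541] [ 0.02587621  0.65359703 -0.75640025] -0.2034035994400605
```

View pics/scene.png

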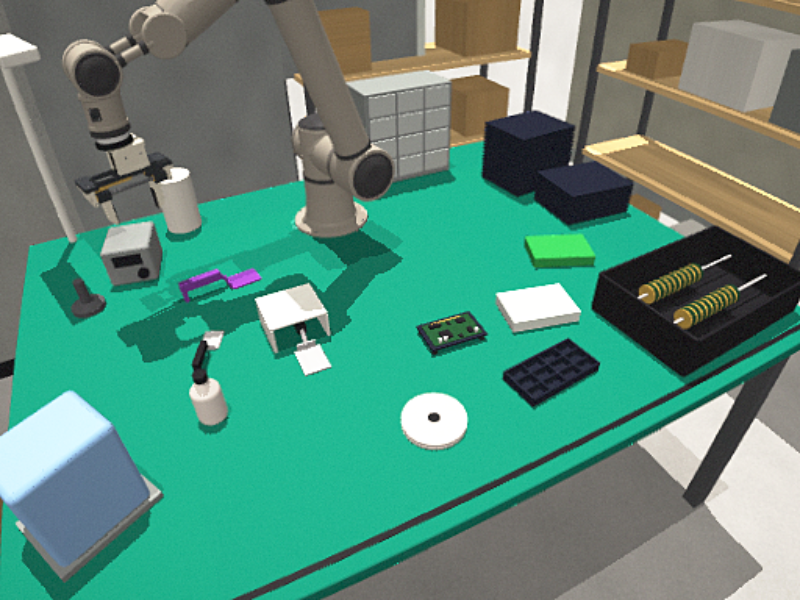

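View pics/side.png

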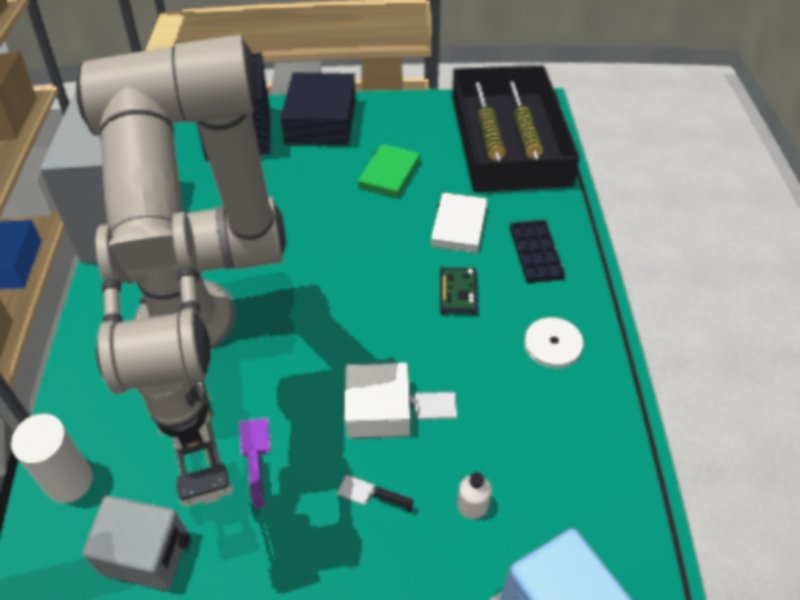

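The side view (800x600) shows three lifter-like things: the white blade from the riser at (435,405), the purple one at (255,450), and a small one with a black handle at (375,493). I choose the one in the riser. For the stage, the white box at (460,222) is the right one; the green box at (390,168) is a look-alike. The board is at (459,290).

```bash
python3 - <<'E'
from h import *
s=800/512
for n,seeds in(('side',dict(riser=(378,385),blade=(437,406),board=(459,290),stage=(460,218),tray=(536,250),reel=(540,342),bottle=(475,495),small=(355,490))),('scene',dict(riser=(290,300),blade=(312,358),board=(455,330),stage=(535,302)))):
    c=load(n);P=cloud(c)
    hsv=cv2.cvtColor(c['color'],cv2.COLOR_BGR2HSV)
    for k,(u,v) in seeds.items():
        u=int(u/s);v=int(v/s);z=P[v,u,2]
        bgr=c['color'][v,u]
        if k=='board': m=(P[...,2]>.010)&(P[...,2]<.04)
        else: m=(hsv[...,1]<70)&(hsv[...,2]>90)&(abs(P[...,2]-z)<.007)
        if k=='tray': m=(P[...,2]>.012)&(P[...,2]<.035)
        if k=='bottle': m=(P[...,2]>.03)
        _,L=cv2.connectedComponents(m.astype(np.uint8),connectivity=4)
        q=P[L==L[v,u]][:,:2] if L[v,u] else np.zeros((0,2))
        if len(q)<10: print(n,k,'none',P[v,u],bgr);continue
        (cx,cy),(w,h),a=cv2.minAreaRect((q*1000).astype(np.float32))
        print(n,k,'z',round(float(z),4),'rect',round(cx,1),round(cy,1),round(w,1),round(h,1),round(a,1),'n',len(q))
c=load('side')
cv2.imwrite('pics/crop1.png',cv2.resize(c['color'][215:340,130:330],(800,500),interpolation=cv2.INTER_CUBIC))
E
```

```text
side riser z 0.066 rect 428.1 -251.7 119.8 128.2 0.4 n 1394
side blade z 0.0035 rect 543.9 -246.3 63.1 78.7 87.7 n 398
side board z 0.0172 rect 611.7 45.5 135.5 84.0 86.3 n 700
side stage z 0.0336 rect 632.0 255.8 167.4 110.1 76.1 n 713
side tray none [0.80591848 0.16220821 0.00920199] [38 29 27]
side reel z 0.0058 rect 771.1 -104.8 28.6 23.3 70.2 n 29
side bottle z 0.0803 rect 597.0 -472.9 48.1 53.4 72.3 n 397
side small z 0.0031 rect 383.7 -427.1 46.2 59.8 69.2 n 253
scene riser z 0.0656 rect 430.3 -250.5 126.4 124.3 89.5 n 852
scene blade z 0.003 rect 546.2 -247.0 58.6 80.8 88.4 n 314
scene board z 0.0194 rect 614.0 46.5 131.5 87.4 85.8 n 688
scene stage z 0.0309 rect 634.5 259.1 159.9 115.1 77.1 n 916
```

View pics/crop1.png

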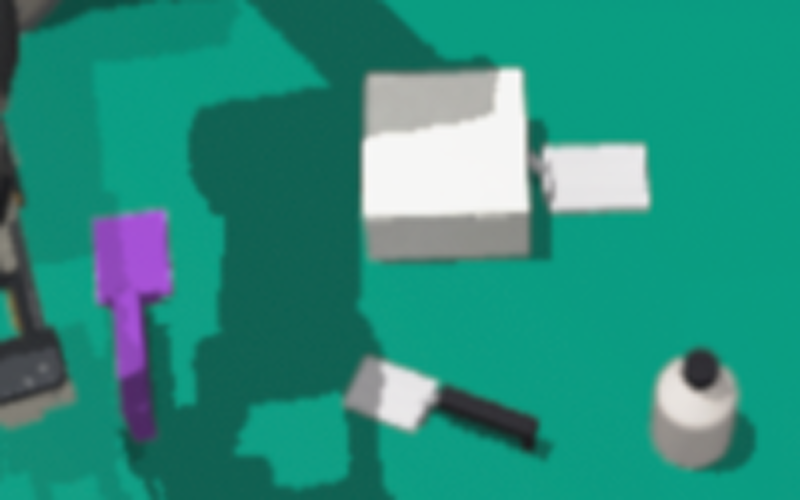

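The crop shows the riser (445,150) with its steel blade reaching out to (648,178). The purple lifter (135,320) and the small lifter (440,405) stay where they are.

```bash
cat >> h.py <<'E'
from scipy.spatial.transform import Rotation as Ro
def go(x,y,z,yawdeg,pitch=0):
    s=observe();R=Ro.from_euler('xyz',s['tool_rot'])
    T=Ro.from_euler('xyz',[np.pi,np.radians(pitch),np.radians(yawdeg)])
    t=R.inv().apply(np.array([x,y,z])-s['tool_pos']);d=(R.inv()*T).as_rotvec(degrees=True)
    print('t',round(s['time'],2),'pos',s['tool_pos'].round(4),'rot',np.degrees(s['tool_rot']).round(2),'F',s['contact_force'].round(1),'op',round(s['opening'],4),round(s['grip_force'],1),'\n travel',t.round(4),'dr',d.round(2))
E
python3 - <<'E'
from h import *
go(.55,-.247,.12,-2)
c=load('side');s=800/512
print([onz(c,u/s,v/s,z).round(3) for u,v,z in((554,340,.014),(390,165,.03),(525,342,.014),(512,225,.022),(530,280,.022))])
E
```

```text
t 0.1 pos [ 0.1615 -0.4992  0.2261] rot [-1.7992e+02 -1.0000e-02  1.7920e+01] F [0.7 0.8 0.5] op 0.092 0.0 
 travel [ 0.4472 -0.1202  0.1064] dr [-0.08  0.   19.92]
[array([ 0.804, -0.107,  0.014]), array([0.471, 0.46 , 0.03 ]), array([ 0.741, -0.109,  0.014]), array([0.757, 0.235, 0.022]), array([0.775, 0.058, 0.022])]
```

Call:
arm_command(fingers=[-1,-1,-1,-1,-1,-1,-1,-1], travel=[[0.3,-0.08,0.04],[0.3,-0.08,0.04],[0.3,-0.08,0.04],[0.3,-0.08,0.04],[0.3,-0.08,0.04],[0.3,-0.08,0.04],[0.3,-0.08,0.04],[0.3,-0.08,0.04]], dr=[[0,0,10],[0,0,10],[0,0,10],[0,0,10],[0,0,10],[0,0,10],[0,0,10],[0,0,10]])

```text
time: 0.77
tool_pos: [0.4249, -0.3282, 0.1859]
tool_rot: [-3.14, -0.0, 0.14]
contact_force: [-1.4, 0.3, 0.5]
opening: 0.092
grip_force: 0.0
```

```bash
python3 -c "
from h import *
go(.55,-.247,.12,-2)"
```

```text
t 0.77 pos [ 0.4249 -0.3282  0.1859] rot [-1.7992e+02 -1.0000e-02  8.0400e+00] F [-1.4  0.3  0.5] op 0.092 0.0 
 travel [ 0.1352 -0.0628  0.066 ] dr [-0.08 -0.   10.04]
```

Call:
arm_command(fingers=[-1,-1,-1,-1,-1,-1,-1,-1], travel=[[0.135,-0.063,0.066],[0.135,-0.063,0.066],[0.135,-0.063,0.066],[0.135,-0.063,0.066],[0.135,-0.063,0.066],[0.135,-0.063,0.066],[0.135,-0.063,0.066],[0.135,-0.063,0.066]], dr=[[0,0,10],[0,0,10],[0,0,10],[0,0,10],[0,0,10],[0,0,10],[0,0,10],[0,0,10]])

```text
time: 1.43
tool_pos: [0.5469, -0.251, 0.1213]
tool_rot: [3.141, -0.0, -0.037]
contact_force: [-0.4, 0.4, -0.3]
opening: 0.0915
grip_force: 0.0
```

```bash
python3 - <<'E'
from h import *
w=shot('wrist');P=cloud(w)
go(.55,-.247,.004,-2)
hsv=cv2.cvtColor(w['color'],cv2.COLOR_BGR2HSV)
m=(hsv[...,1]<70)&(hsv[...,2]>90)&(P[...,2]<.012)&(P[...,2]>-.01)
n,L,S,C=cv2.connectedComponentsWithStats(m.astype(np.uint8))
for i in range(1,n):
    if S[i,4]>200:
        q=P[L==i][:,:2];print(S[i],np.round(cv2.minAreaRect((q*1000).astype(np.float32)),1) if 0 else cv2.minAreaRect((q*1000).astype(np.float32)),np.median(P[L==i][:,2]))
cv2.imwrite('pics/w1.png',w['color'])
E
```

```text
t 1.48 pos [ 0.5469 -0.2512  0.1215] rot [ 1.7995e+02 -5.0000e-02 -2.1700e+00] F [0.3 0.3 0.6] op 0.0918 0.0 
 travel [ 0.0029 -0.0044  0.1175] dr [ 0.05 -0.05 -0.17]
[437 106  28  55 260] ((601.3987426757812, -450.9608154296875), (24.286361694335938, 54.75819778442383), 83.66089630126953) 0.008098547395462414
[ 224  155   57   74 3896] ((544.4322509765625, -248.54190063476562), (58.782997131347656, 78.7567367553711), 89.21444702148438) 0.006039164609651279
```

View pics/w1.png

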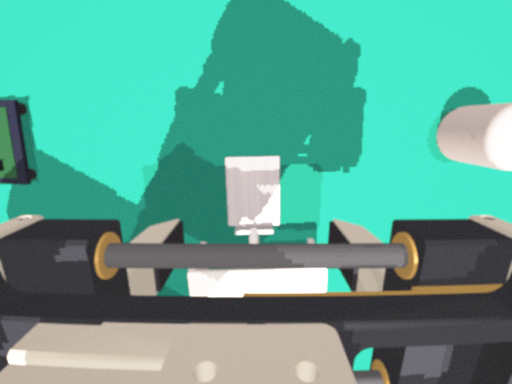

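The wrist view shows the blade at (252,190), clear between the open fingers. The lip is at (254,232) and the riser mouth is behind it at row 260. I go down onto the blade.

Call:
arm_command(fingers=[-1,-1,-1,-1,-1,-1,-1], travel=[[0.006,-0.003,0.03],[0.006,-0.003,0.06],[0.006,-0.003,0.09],[0.006,-0.003,0.105],[0.006,-0.003,0.117],[0.006,-0.003,0.117],[0.006,-0.003,0.117]], dr=[[0,0,0],[0,0,0],[0,0,0],[0,0,0],[0,0,0],[0,0,0],[0,0,0]])

```text
time: 2.07
tool_pos: [0.5535, -0.2482, 0.0044]
tool_rot: [3.141, -0.001, -0.037]
contact_force: [-0.3, 0.2, 0.3]
opening: 0.0921
grip_force: 0.0
```

Call:
arm_command(fingers=[1,1,1,1,1,1,1,1], travel=[[0,0,0],[0,0,0],[0,0,0],[0,0,0],[0,0,0],[0,0,0],[0,0,0],[0,0,0]], dr=[[0,0,0],[0,0,0],[0,0,0],[0,0,0],[0,0,0],[0,0,0],[0,0,0],[0,0,0]], squeeze=25)

```text
time: 2.73
tool_pos: [0.5537, -0.2474, 0.004]
tool_rot: [3.141, -0.0, -0.036]
contact_force: [-0.3, 0.4, 2.5]
opening: 0.054
grip_force: 25.0
```

Call:
arm_command(fingers=[1,1,1,1,1,1,1,1], travel=[[0.015,0,0],[0.035,0,0],[0.055,0,0],[0.075,0,0],[0.095,0,0],[0.115,0,0],[0.13,0,0],[0.13,0,0]], dr=[[0,0,0],[0,0,0],[0,0,0],[0,0,0],[0,0,0],[0,0,0],[0,0,0],[0,0,0]])

```text
time: 3.4
tool_pos: [0.6862, -0.252, 0.004]
tool_rot: [3.141, -0.004, -0.035]
contact_force: [2.9, 0.9, 3.4]
opening: 0.0538
grip_force: 25.0
```

```bash
python3 - <<'E'
from h import *
go(.685,-.25,.004,-2)
a=shot('side');cv2.imwrite('pics/s2.png',cv2.resize(a['color'][180:320,190:350],(800,700))[:600])
E
```

```text
t 3.4 pos [ 0.6862 -0.252   0.004 ] rot [179.94  -0.2   -2.03] F [2.9 0.9 3.4] op 0.0538 25.0 
 travel [-0.0013 -0.0019 -0.    ] dr [ 0.06 -0.2  -0.03]
```

View pics/s2.png

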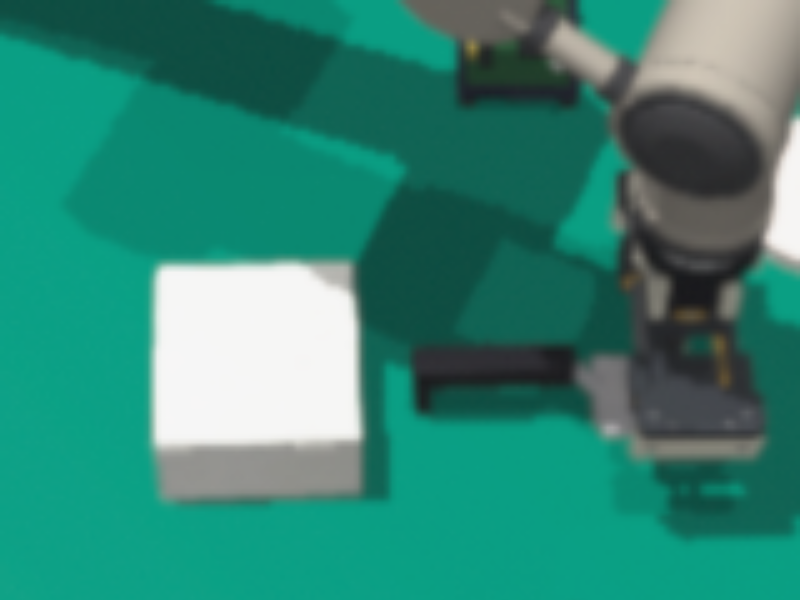

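The crop shows the whole lifter clear of the riser: the handle end is at x=415 px and the mouth at 360 px. I release it.

Call:
arm_command(fingers=[-1,-1,-1,-1,-1,-1,-1,-1], travel=[[0,0,0],[0,0,0],[0,0,0],[0,0,0],[0,0,0],[0,0,0],[0,0,0],[0,0,0]], dr=[[0,0,0],[0,0,0],[0,0,0],[0,0,0],[0,0,0],[0,0,0],[0,0,0],[0,0,0]])

```text
time: 4.12
tool_pos: [0.6833, -0.2521, 0.0037]
tool_rot: [3.142, 0.0, -0.036]
contact_force: [-0.9, -1.1, 0.2]
opening: 0.0914
grip_force: 0.0
```

Call:
arm_command(fingers=[-1,-1,-1,-1,-1,-1,-1,-1], travel=[[0,0,-0.03],[0,0,-0.07],[0,0,-0.1],[-0.04,0,-0.13],[-0.08,0,-0.15],[-0.1,0,-0.15],[-0.1,0,-0.15],[-0.1,0,-0.15]], dr=[[0,0,0],[0,0,0],[0,0,0],[0,0,0],[0,0,0],[0,0,0],[0,0,0],[0,0,0]])

```text
time: 4.78
tool_pos: [0.5828, -0.2486, 0.155]
tool_rot: [3.141, -0.001, -0.037]
contact_force: [1.1, -0.1, 0.5]
opening: 0.092
grip_force: 0.0
```

```bash
python3 - <<'E'
from h import *
for n in('wrist','scene','side'):
    w=shot(n);P=cloud(w)
    hsv=cv2.cvtColor(w['color'],cv2.COLOR_BGR2HSV)
    reg=(P[...,0]>.46)&(P[...,0]<.76)&(P[...,1]>-.32)&(P[...,1]<-.185)
    m=reg&(hsv[...,1]<90)&(hsv[...,2]>90)&(P[...,2]<.012)
    q=P[m&(P[...,0]>.6)][:,:2]
    print(n,len(q),len(q)>5 and cv2.minAreaRect((q*1000).astype(np.float32)))
    m=reg&(P[...,2]>.044)&(P[...,2]<.06)&(P[...,0]>.5)
    q=P[m][:,:2]
    print('  handle',len(q),len(q)>5 and cv2.minAreaRect((q*1000).astype(np.float32)))
    if n=='wrist':cv2.imwrite('pics/w2.png',w['color'])
go(.598,-.249,.021,-2)
E
```

```text
wrist 3859 ((666.97119140625, -252.14862060546875), (57.97220993041992, 97.49462890625), 89.11675262451172)
  handle 1732 ((575.5579833984375, -251.34506225585938), (20.012483596801758, 94.89051818847656), 89.27833557128906)
scene 811 ((683.0905151367188, -233.6009521484375), (148.14471435546875, 119.884033203125), 63.992828369140625)
  handle 159 ((573.7005615234375, -251.19662475585938), (21.111291885375977, 100.66624450683594), 88.46044158935547)
side 413 ((668.306396484375, -232.12733459472656), (86.26139068603516, 109.45384979248047), 9.919537544250488)
  handle 209 ((570.7443237304688, -252.61135864257812), (25.08824348449707, 98.16485595703125), 89.15546417236328)
t 4.93 pos [ 0.5845 -0.2485  0.1534] rot [ 1.7999e+02 -3.0000e-02 -2.0600e+00] F [ 0.3 -0.2 -0.4] op 0.0916 0.0 
 travel [ 0.0135 -0.      0.1324] dr [ 0.01 -0.03 -0.06]
```

View pics/w2.png

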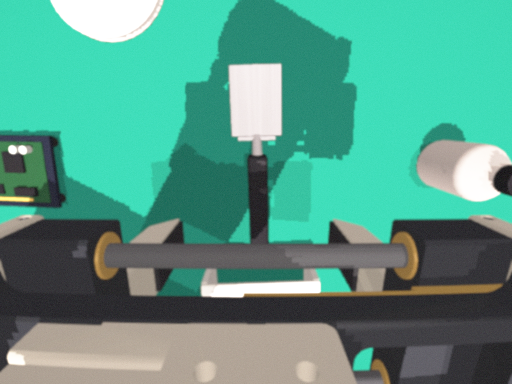

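The wrist view shows the freed lifter: blade at (255,100), black handle from (258,155) down to (260,245). The handle axis is at y about -0.2515 with yaw about -1°.

Call:
arm_command(fingers=[-1,-1,-1,-1,-1,-1,-1], travel=[[0.0135,0.003,0.03],[0.0135,0.003,0.06],[0.0135,0.003,0.09],[0.0135,0.003,0.115],[0.0135,0.003,0.132],[0.0135,0.003,0.132],[0.0135,0.003,0.132]], dr=[[0,0,-1],[0,0,-1],[0,0,-1],[0,0,-1],[0,0,-1],[0,0,-1],[0,0,-1]])

```text
time: 5.52
tool_pos: [0.5971, -0.2515, 0.0201]
tool_rot: [-3.14, 0.002, -0.018]
contact_force: [-0.4, 0.1, -0.1]
opening: 0.0913
grip_force: 0.0
```

Call:
arm_command(fingers=[1,1,1,1,1,1,1,1], travel=[[0,0,0],[0,0,0],[0,0,0],[0,0,0],[0,0,0],[0,0,0],[0,0,0],[0,0,0]], dr=[[0,0,0],[0,0,0],[0,0,0],[0,0,0],[0,0,0],[0,0,0],[0,0,0],[0,0,0]], squeeze=55)

```text
time: 6.18
tool_pos: [0.5969, -0.2519, 0.0218]
tool_rot: [3.141, -0.0, -0.019]
contact_force: [0.6, -0.8, 0.4]
opening: 0.0432
grip_force: 0.0
```

Call:
arm_command(fingers=[1,1,1,1], travel=[[0,0,0],[0,0,0],[0,0,0],[0,0,0]], dr=[[0,0,0],[0,0,0],[0,0,0],[0,0,0]])

```text
time: 6.52
tool_pos: [0.5969, -0.2518, 0.0217]
tool_rot: [-3.142, 0.0, -0.019]
contact_force: [-0.1, 1.1, -0.5]
opening: 0.0194
grip_force: 54.9
```

```bash
python3 -c "
from h import *
go(.43,-.1,.15,-3)"
```

```text
t 6.52 pos [ 0.5969 -0.2518  0.0217] rot [-1.80e+02  1.00e-02 -1.08e+00] F [-0.1  1.1 -0.5] op 0.0194 54.9 
 travel [-0.1697 -0.1487 -0.1283] dr [-0.    0.01  1.92]
```

Call:
arm_command(fingers=[1,1,1,1,1,1,1,1], travel=[[0,0,-0.03],[0,0,-0.06],[0,0,-0.1],[-0.03,-0.02,-0.12],[-0.07,-0.05,-0.12],[-0.1,-0.08,-0.12],[-0.13,-0.11,-0.12],[-0.16,-0.14,-0.12]], dr=[[0,0,0],[0,0,0],[0,0,0],[0,0,0],[0,0,0],[0,0,0],[0,0,1],[0,0,2]])

```text
time: 7.18
tool_pos: [0.4449, -0.1153, 0.1416]
tool_rot: [-3.142, 0.0, -0.055]
contact_force: [1.3, 1.0, -2.3]
opening: 0.0197
grip_force: 54.9
```

Call:
arm_command(fingers=[1,1,1,1,1,1,1,1], travel=[[-0.01,-0.03,0],[-0.01,-0.06,0],[-0.01,-0.09,0],[-0.01,-0.12,0],[-0.01,-0.15,0],[-0.01,-0.17,0],[-0.01,-0.17,0],[-0.01,-0.17,0]], dr=[[0,0,1],[0,0,1],[0,0,1],[0,0,1],[0,0,1],[0,0,1],[0,0,1],[0,0,1]])

```text
time: 7.85
tool_pos: [0.4457, 0.0545, 0.1416]
tool_rot: [3.141, 0.0, -0.069]
contact_force: [-0.7, -0.6, -2.0]
opening: 0.0201
grip_force: 54.9
```

```bash
python3 - <<'E'
from h import *
go(.42,.06,.1,-4)
for n in('wrist','scene','side'):
    w=shot(n);P=cloud(w)
    hsv=cv2.cvtColor(w['color'],cv2.COLOR_BGR2HSV)
    for k,x0,x1,y0,y1,z0,z1 in(('board',.55,.68,-.05,.14,.012,.035),('stage',.54,.73,.15,.37,.022,.04),('blade',.42,.60,-.03,.14,.06,.125)):
        m=(P[...,0]>x0)&(P[...,0]<x1)&(P[...,1]>y0)&(P[...,1]<y1)&(P[...,2]>z0)&(P[...,2]<z1)
        if m.sum()>20:
            N,L,S,C=cv2.connectedComponentsWithStats(m.astype(np.uint8));i=1+S[1:,4].argmax()
            q=P[L==i];(a,b),(c,d),e=cv2.minAreaRect((q[:,:2]*1000).astype(np.float32))
            print(n,k,len(q),np.round([a,b,c,d,e],1),'z',np.percentile(q[:,2],[10,50,90]).round(4))
            if k=='blade':print('  planefit',np.linalg.lstsq(np.c_[q[:,:2],np.ones(len(q))],q[:,2],rcond=None)[0].round(3))
cv2.imwrite('pics/w3.png',load('wrist')['color'])
E
```

```text
t 7.85 pos [0.4457 0.0545 0.1416] rot [ 1.7998e+02  2.0000e-02 -3.9300e+00] F [-0.7 -0.6 -2. ] op 0.0201 54.9 
 travel [-0.026  -0.0037  0.0416] dr [0.02 0.02 0.07]
wrist board 6671 [598.9  46.4 130.9  58.   85.8] z [0.0185 0.0198 0.0226]
wrist stage 8596 [610.5 237.1 109.2  77.8  76.8] z [0.0297 0.031  0.032 ]
wrist blade 8 [498.   40.    2.3   1.8  42.5] z [0.1242 0.1246 0.1249]
  planefit [-0.062 -0.162  0.162]
scene board 686 [613.6  46.5 131.8  88.9  86.5] z [0.016  0.0186 0.0221]
scene stage 931 [635.2 259.7 160.8 114.1  78.1] z [0.0272 0.0298 0.0318]
scene blade 164 [523.2  48.3  56.9  81.4  85.8] z [0.1222 0.124  0.1248]
  planefit [-0.011  0.009  0.129]
side board 681 [611.4  42.9 136.   83.9  86.1] z [0.0142 0.0183 0.0226]
side stage 903 [629.9 258.9 170.9 115.   76.3] z [0.0252 0.0295 0.0341]
side blade 186 [522.5  47.1  60.6  75.7  86.5] z [0.1196 0.1228 0.1247]
  planefit [ 0.007 -0.017  0.119]
```

View pics/w3.png

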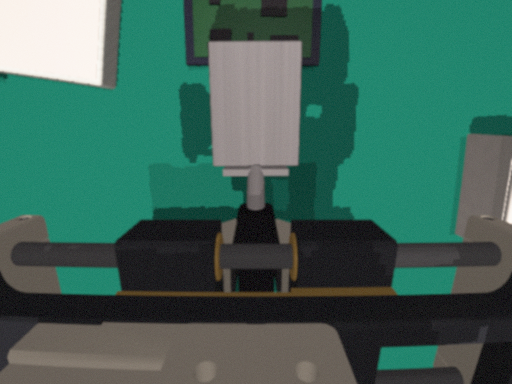

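The wrist view shows the blade (210–300, 40–165) level and centred on the board (185–320, top), with the stage at upper left. Blade and board yaw agree at about -4°.

Call:
arm_command(fingers=[1,1,1,1,1,1,1,1], travel=[[-0.005,-0.003,0.03],[-0.005,-0.003,0.06],[-0.005,-0.003,0.085],[-0.005,-0.003,0.1],[-0.005,-0.003,0.11],[-0.005,-0.003,0.117],[-0.005,-0.003,0.117],[-0.005,-0.003,0.117]], dr=[[0,0,0],[0,0,0],[0,0,0],[0,0,0],[0,0,0],[0,0,0],[0,0,0],[0,0,0]])

```text
time: 8.67
tool_pos: [0.4414, 0.0565, 0.0248]
tool_rot: [3.141, 0.0, -0.072]
contact_force: [-0.8, 0.1, -1.8]
opening: 0.0198
grip_force: 54.9
```

```bash
python3 - <<'E'
from h import *
go(.528,.052,.024,-4)
for n in('scene','side'):
    w=shot(n);P=cloud(w)
    hsv=cv2.cvtColor(w['color'],cv2.COLOR_BGR2HSV)
    m=(P[...,0]>.46)&(P[...,0]<.58)&(P[...,1]>-.0)&(P[...,1]<.11)&(P[...,2]<.016)&(hsv[...,1]<90)&(hsv[...,2]>80)
    q=P[m];(a,b),(c,d),e=cv2.minAreaRect((q[:,:2]*1000).astype(np.float32))
    print(n,len(q),np.round([a,b,c,d,e],1),'z',np.percentile(q[:,2],[10,50,90]).round(4))
    print('  planefit',np.linalg.lstsq(np.c_[q[:,:2],np.ones(len(q))],q[:,2],rcond=None)[0].round(3))
s=load('scene')
cv2.imwrite('pics/s4.png',cv2.resize(s['color'][170:250,210:340],(780,480),interpolation=cv2.INTER_CUBIC))
E
```

```text
t 8.67 pos [0.4414 0.0565 0.0248] rot [179.99   0.    -4.14] F [-0.8  0.1 -1.8] op 0.0198 54.9 
 travel [ 0.0867 -0.0018  0.0008] dr [ 0.01  0.   -0.14]
scene 242 [519.1  53.7  61.3  85.8  86.8] z [0.0056 0.0081 0.0102]
  planefit [-0.012  0.002  0.014]
side 323 [510.4  53.3  71.4  95.   83.4] z [0.0016 0.0072 0.0115]
  planefit [ 0.027 -0.008 -0.007]
```

View pics/s4.png

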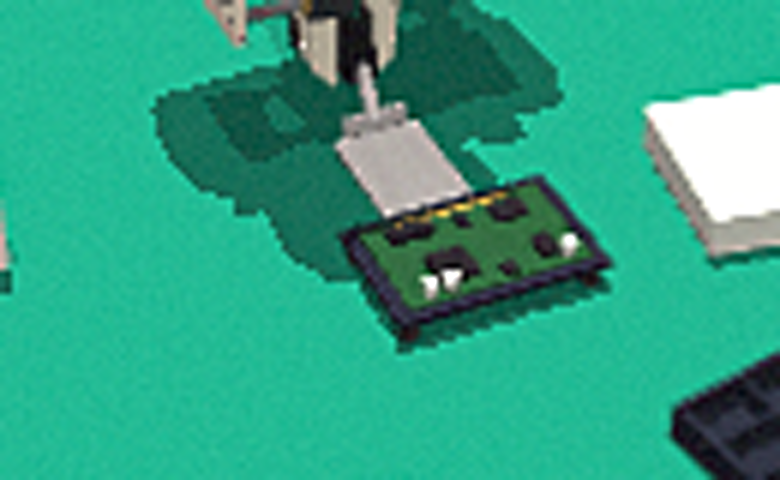

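The crop shows the blade (400,165) low on the bench and centred on the board edge facing the robot, with its tip just short of the edge at (430,210). I insert it.

Call:
arm_command(fingers=[1,1,1,1,1,1,1,1], travel=[[0.015,0,0],[0.03,-0.001,0],[0.045,-0.001,0],[0.058,-0.001,0],[0.07,-0.001,0],[0.079,-0.001,0],[0.084,-0.001,0],[0.084,-0.001,0]], dr=[[0,0,0],[0,0,0],[0,0,0],[0,0,0],[0,0,0],[0,0,0],[0,0,0],[0,0,0]])

```text
time: 9.43
tool_pos: [0.5263, 0.052, 0.0254]
tool_rot: [3.142, -0.002, -0.071]
contact_force: [0.1, 0.1, -1.7]
opening: 0.0197
grip_force: 54.9
```

```bash
cat > m.py <<'E'
from h import *
def board(zlo,zhi,x0=.5,x1=.75,y0=-.06,y1=.4,names=('scene','side')):
    for n in names:
        w=shot(n);P=cloud(w)
        hsv=cv2.cvtColor(w['color'],cv2.COLOR_BGR2HSV)
        m=(P[...,0]>x0)&(P[...,0]<x1)&(P[...,1]>y0)&(P[...,1]<y1)&(P[...,2]>zlo)&(P[...,2]<zhi)&((hsv[...,1]>60)|(hsv[...,2]<80))
        N,L,S,C=cv2.connectedComponentsWithStats(m.astype(np.uint8));i=1+S[1:,4].argmax()
        q=P[L==i];(a,b),(c,d),e=cv2.minAreaRect((q[:,:2]*1000).astype(np.float32))
        print(n,len(q),np.round([a,b,c,d,e],1),'z',np.percentile(q[:,2],[10,50,90]).round(4),'plane',np.linalg.lstsq(np.c_[q[:,:2],np.ones(len(q))],q[:,2],rcond=None)[0].round(3))
E
python3 - <<'E'
from m import *
go(.528,.052,.06,-4)
board(.012,.04)
E
```

```text
t 9.43 pos [0.5263 0.052  0.0254] rot [ 1.80e+02 -1.20e-01 -4.08e+00] F [ 0.1  0.1 -1.7] op 0.0197 54.9 
 travel [ 0.0017 -0.0001 -0.0346] dr [ 0.   -0.12 -0.08]
scene 646 [613.6  46.4 131.3  92.1  85.8] z [0.0158 0.0184 0.0217] plane [-0.018 -0.     0.029]
side 627 [612.   43.8 136.8  82.4  84.6] z [0.0142 0.0186 0.0228] plane [-0.007  0.005  0.022]
```

Board not disturbed. Lifting slowly.

Call:
arm_command(fingers=[1,1,1,1,1,1,1,1], travel=[[0,0,-0.003],[0,0,-0.006],[0,0,-0.01],[0,0,-0.015],[0,0,-0.022],[0,0,-0.03],[0,0,-0.035],[0,0,-0.035]], dr=[[0,0,0],[0,0,0],[0,0,0],[0,0,0],[0,0,0],[0,0,0],[0,0,0],[0,0,0]])

```text
time: 10.2
tool_pos: [0.526, 0.0521, 0.0613]
tool_rot: [3.142, -0.003, -0.071]
contact_force: [-0.5, 0.1, -3.2]
opening: 0.0196
grip_force: 54.9
```

Call:
arm_command(fingers=[1,1,1,1,1,1,1,1], travel=[[0,0,-0.005],[0,0,-0.012],[0,0,-0.02],[0,0,-0.03],[0,0,-0.038],[0,0,-0.045],[0,0,-0.045],[0,0,-0.045]], dr=[[0,0,0],[0,0,0],[0,0,0],[0,0,0],[0,0,0],[0,0,0],[0,0,0],[0,0,0]])

```text
time: 10.87
tool_pos: [0.5254, 0.0521, 0.1052]
tool_rot: [3.142, -0.001, -0.071]
contact_force: [-0.2, -0.3, -4.3]
opening: 0.0198
grip_force: 54.9
```

```bash
python3 - <<'E'
from m import *
go(.55,.27,.104,-13)
board(.07,.13)
s=load('scene')
cv2.imwrite('pics/s5.png',cv2.resize(s['color'][140:250,210:400],(780,452),interpolation=cv2.INTER_CUBIC))
E
```

```text
t 10.87 pos [0.5254 0.0521 0.1052] rot [ 1.80e+02 -7.00e-02 -4.08e+00] F [-0.2 -0.3 -4.3] op 0.0198 54.9 
 travel [ 0.0091 -0.2191  0.0012] dr [-0.   -0.07  8.92]
scene 687 [615.7  46.4 131.7  87.7  85. ] z [0.092  0.0948 0.0978] plane [-0.036  0.009  0.117]
side 689 [612.6  40.3 138.   84.1  85.9] z [0.0898 0.0941 0.0979] plane [-0.016  0.015  0.103]
```

View pics/s5.png

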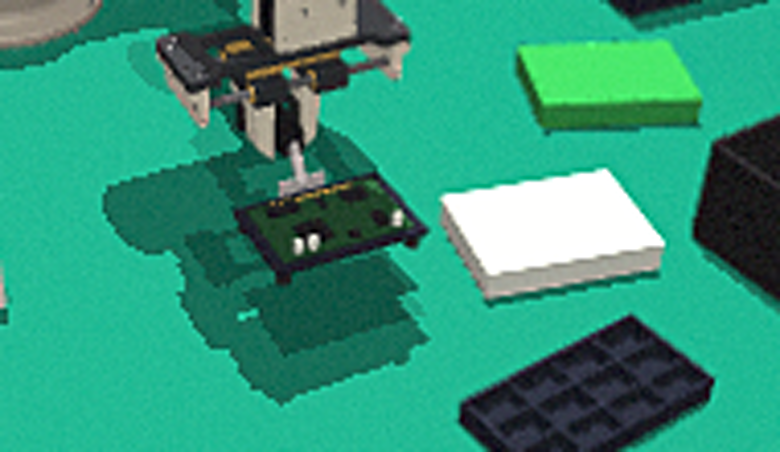

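The crop shows the board sitting level on the blade, well clear of the bench. I carry it smoothly to the table.

Call:
arm_command(fingers=[1,1,1,1,1,1,1,1], travel=[[0,-0.003,0],[0,-0.01,0],[0.001,-0.022,0],[0.001,-0.037,0],[0.002,-0.053,0],[0.002,-0.07,0],[0.003,-0.088,0],[0.003,-0.106,0]], dr=[[0,0,0.1],[0,0,0.4],[0,0,0.9],[0,0,1.5],[0,0,2.1],[0,0,2.8],[0,0,3.5],[0,0,4.2]])

```text
time: 11.63
tool_pos: [0.5355, 0.1591, 0.1043]
tool_rot: [3.142, 0.001, -0.145]
contact_force: [0.4, 0.1, -2.9]
opening: 0.0194
grip_force: 54.9
```

```bash
python3 -c "
from h import *
go(.548,.279,.105,-13.3)"
```

```text
t 11.63 pos [0.5355 0.1591 0.1043] rot [ 1.80e+02  3.00e-02 -8.33e+00] F [ 0.4  0.1 -2.9] op 0.0194 54.9 
 travel [-0.005  -0.1205 -0.0007] dr [0.   0.03 4.97]
```

Call:
arm_command(fingers=[1,1,1,1,1,1,1,1], travel=[[-0.001,-0.012,0],[-0.001,-0.028,0],[-0.002,-0.046,0],[-0.003,-0.064,0],[-0.003,-0.081,0],[-0.004,-0.097,0],[-0.005,-0.11,0],[-0.005,-0.118,0]], dr=[[0,0,0.5],[0,0,1.1],[0,0,1.9],[0,0,2.6],[0,0,3.3],[0,0,4],[0,0,4.5],[0,0,4.9]])

```text
time: 12.3
tool_pos: [0.5471, 0.2773, 0.1041]
tool_rot: [-3.142, 0.001, -0.229]
contact_force: [-0.1, 0.2, -4.9]
opening: 0.0196
grip_force: 54.9
```

Call:
arm_command(fingers=[1,1,1,1], travel=[[0,-0.002,0.003],[0,-0.002,0.006],[0,-0.002,0.008],[0,-0.002,0.008]], dr=[[0,0,0],[0,0,0],[0,0,0],[0,0,0]])

```text
time: 12.63
tool_pos: [0.5476, 0.2762, 0.0957]
tool_rot: [3.14, 0.002, -0.231]
contact_force: [-0.4, -0.1, -4.2]
opening: 0.0195
grip_force: 54.9
```

```bash
python3 - <<'E'
from m import *
go(.548,.279,.08,-13.3)
board(.06,.12)
s=load('scene')
cv2.imwrite('pics/s6.png',cv2.resize(s['color'][130:240,270:420],(780,572),interpolation=cv2.INTER_CUBIC))
# stage corners: rows from bright top in scene, edges visible
E
```

```text
t 12.63 pos [0.5476 0.2762 0.0957] rot [ 1.7992e+02  9.0000e-02 -1.3220e+01] F [-0.4 -0.1 -4.2] op 0.0195 54.9 
 travel [-0.0003 -0.0028  0.0157] dr [0.08 0.09 0.08]
scene 578 [635.5 256.6 130.5  90.1  77.4] z [0.0819 0.0853 0.0882] plane [-0.037  0.013  0.105]
side 521 [634.8 255.7 140.4  83.8  77.6] z [0.0817 0.0858 0.0902] plane [-0.004  0.008  0.087]
```

View pics/s6.png

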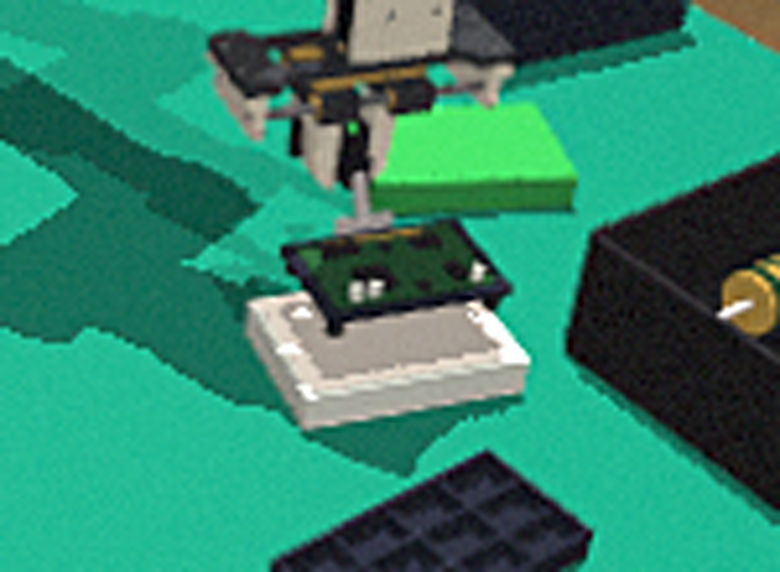

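The crop shows the board level above the white table, about 3 mm short in y. I correct that and lower.

Call:
arm_command(fingers=[1,1,1,1,1,1,1,1], travel=[[0,-0.001,0.004],[0,-0.002,0.01],[0,-0.003,0.016],[-0.001,-0.003,0.022],[-0.001,-0.003,0.027],[-0.001,-0.003,0.03],[-0.001,-0.003,0.031],[-0.001,-0.003,0.031]], dr=[[0,0,0],[0,0,0],[0,0,0],[0,0,0],[0,0,0],[0,0,0],[0,0,0],[0,0,0]])

```text
time: 13.4
tool_pos: [0.5477, 0.2802, 0.0653]
tool_rot: [3.141, 0.0, -0.23]
contact_force: [0.2, 0.5, -3.8]
opening: 0.0199
grip_force: 54.9
```

```bash
python3 - <<'E'
from m import *
go(.548,.279,.055,-13.3)
board(.038,.12)
E
```

```text
t 13.4 pos [0.5477 0.2802 0.0653] rot [ 1.7998e+02  3.0000e-02 -1.3170e+01] F [ 0.2  0.5 -3.8] op 0.0199 54.9 
 travel [0.0006 0.0011 0.0103] dr [0.02 0.03 0.13]
scene 559 [637.  260.  130.1  89.8  77.7] z [0.0522 0.0548 0.058 ] plane [-0.033  0.011  0.073]
side 502 [635.  259.  141.   84.4  78. ] z [0.0506 0.0553 0.06  ] plane [-0.004 -0.003  0.059]
```

Call:
arm_command(fingers=[1,1,1,1,1,1,1,1], travel=[[-0.002,0,0.001],[-0.002,0,0.002],[-0.002,0,0.003],[-0.002,0,0.004],[-0.002,0,0.005],[-0.002,0,0.006],[-0.002,0,0.007],[-0.002,0,0.008]], dr=[[0,0,0],[0,0,0],[0,0,0],[0,0,0],[0,0,0],[0,0,0],[0,0,0],[0,0,0]])

```text
time: 14.17
tool_pos: [0.5463, 0.2808, 0.0579]
tool_rot: [-3.141, -0.001, -0.23]
contact_force: [0.3, -0.4, -2.5]
opening: 0.0198
grip_force: 54.9
```

Call:
arm_command(fingers=[1,1,1,1], travel=[[0,0,0.001],[0,0,0.002],[0,0,0.002],[0,0,0.002]], dr=[[0,0,0],[0,0,0],[0,0,0],[0,0,0]])

```text
time: 14.5
tool_pos: [0.546, 0.2807, 0.0558]
tool_rot: [-3.142, -0.0, -0.23]
contact_force: [0.2, 0.0, -1.1]
opening: 0.0197
grip_force: 54.9
```

```bash
python3 - <<'E'
from m import *
go(.548,.279,.055,-13.3)
board(.038,.12)
E
```

```text
t 14.5 pos [0.546  0.2807 0.0558] rot [-1.800e+02 -1.000e-02 -1.318e+01] F [ 0.2  0.  -1.1] op 0.0197 54.9 
 travel [0.0024 0.0012 0.0008] dr [-0.   -0.01  0.12]
scene 549 [635.2 260.7 131.   89.2  76.8] z [0.0462 0.0486 0.0517] plane [-0.016  0.009  0.057]
side 488 [633.2 261.6 140.2  82.   77.5] z [0.0445 0.0489 0.0533] plane [-0.012 -0.001  0.056]
```

The wrist load is back to the lifter's weight alone, so the board is standing on the table. I draw the blade out straight.

Call:
arm_command(fingers=[1,1,1,1,1,1,1,1], travel=[[-0.006,0,0],[-0.016,0,0],[-0.03,0,0],[-0.045,0,0],[-0.06,0,0],[-0.078,0,0],[-0.095,0,0],[-0.11,0,0]], dr=[[0,0,0],[0,0,0],[0,0,0],[0,0,0],[0,0,0],[0,0,0],[0,0,0],[0,0,0]])

```text
time: 15.27
tool_pos: [0.4366, 0.306, 0.0557]
tool_rot: [3.141, 0.001, -0.23]
contact_force: [-0.2, 0.9, -3.0]
opening: 0.0196
grip_force: 54.9
```

```bash
python3 - <<'E'
from m import *
go(.36,.16,.1,-13.3)
board(.038,.12)
E
```

```text
t 15.27 pos [0.4366 0.306  0.0557] rot [ 1.7998e+02  4.0000e-02 -1.3150e+01] F [-0.2  0.9 -3. ] op 0.0196 54.9 
 travel [-0.0414  0.1596 -0.0442] dr [0.02 0.04 0.15]
scene 547 [634.5 261.2 131.4  89.5  77. ] z [0.0457 0.0486 0.0517] plane [-0.016  0.008  0.057]
side 465 [632.1 260.2 138.2  77.3  78.1] z [0.0445 0.0487 0.0533] plane [-0.009  0.009  0.052]
```

Call:
arm_command(fingers=[1,1,1,1,1,1,1,1], travel=[[-0.02,0,0],[-0.02,0.02,0],[-0.02,0.05,0],[-0.02,0.08,0],[-0.02,0.08,0.015],[-0.02,0.08,0.026],[-0.02,0.08,0.032],[-0.02,0.08,0.032]], dr=[[0,0,0],[0,0,0],[0,0,0],[0,0,0],[0,0,0],[0,0,0],[0,0,0],[0,0,0]])

```text
time: 16.03
tool_pos: [0.4007, 0.2321, 0.0228]
tool_rot: [3.141, 0.001, -0.23]
contact_force: [-0.8, 0.0, -1.2]
opening: 0.0198
grip_force: 54.9
```

Call:
arm_command(fingers=[1,1,1,1], travel=[[0,0,0.001],[0,0,0.002],[0,0,0.002],[0,0,0.002]], dr=[[0,0,0],[0,0,0],[0,0,0],[0,0,0]])

```text
time: 16.37
tool_pos: [0.4013, 0.2327, 0.022]
tool_rot: [-3.141, -0.001, -0.23]
contact_force: [0.5, 1.0, -0.6]
opening: 0.0192
grip_force: 54.9
```

Call:
arm_command(fingers=[-1,-1,-1,-1,-1,-1,-1,-1], travel=[[0,0,0],[0,0,0],[0,0,0],[0,0,0],[0,0,0],[0,0,0],[0,0,0],[0,0,0]], dr=[[0,0,0],[0,0,0],[0,0,0],[0,0,0],[0,0,0],[0,0,0],[0,0,0],[0,0,0]])

```text
time: 17.03
tool_pos: [0.4011, 0.2324, 0.0217]
tool_rot: [3.142, -0.0, -0.23]
contact_force: [0.6, -0.2, -0.2]
opening: 0.0684
grip_force: 0.0
```

Call:
arm_command(fingers=[-1,-1,-1,-1,-1,-1,-1,-1], travel=[[0,0,-0.02],[0,0,-0.05],[0,0,-0.08],[0,0,-0.11],[0,0,-0.14],[0,0,-0.15],[0,0,-0.15],[0,0,-0.15]], dr=[[0,0,0],[0,0,0],[0,0,0],[0,0,0],[0,0,0],[0,0,0],[0,0,0],[0,0,0]])

```text
time: 17.7
tool_pos: [0.401, 0.2324, 0.1717]
tool_rot: [-3.141, -0.001, -0.23]
contact_force: [-0.3, 0.4, -0.1]
opening: 0.0922
grip_force: 0.0
```

```bash
python3 - <<'E'
from m import *
board(.038,.12)
go(.4,.23,.2,-13)
w=shot('wrist');P=cloud(w);c=load('scene');Q=cloud(c)
for n,p,col in(('wrist',P,w['color']),('scene',Q,c['color'])):
    hsv=cv2.cvtColor(col,cv2.COLOR_BGR2HSV)
    m=(p[...,0]>.41)&(p[...,0]<.54)&(p[...,1]>.15)&(p[...,1]<.27)&(p[...,2]<.02)&(hsv[...,1]<90)&(hsv[...,2]>80)
    q=p[m];print(n,len(q),cv2.minAreaRect((q[:,:2]*1000).astype(np.float32)),np.percentile(q[:,2],[10,50,90]))
x=cv2.resize(c['color'][110:240,250:420],(785,600),interpolation=cv2.INTER_CUBIC);cv2.imwrite('pics/s7.png',x)
E
```

```text
scene 543 [634.5 260.9 130.1  87.1  77.1] z [0.046  0.0486 0.0516] plane [-0.024  0.009  0.062]
side 460 [632.3 259.2 141.7  77.   78.7] z [0.044  0.0488 0.0537] plane [-0.019  0.01   0.058]
t 17.8 pos [0.4002 0.2321 0.1704] rot [ 1.7991e+02  1.3000e-01 -1.3180e+01] F [ 0.6 -0.  -0.1] op 0.0915 0.0 
 travel [ 0.0002  0.0022 -0.0296] dr [ 0.09  0.13 -0.18]
wrist 3563 ((469.03662109375, 216.7310791015625), (58.980403900146484, 98.02859497070312), 77.52687072753906) [0.0046521  0.00590642 0.00708307]
scene 230 ((474.28887939453125, 216.38455200195312), (57.07844161987305, 120.73700714111328), 76.7215347290039) [0.00163523 0.00506299 0.01025244]
```

View pics/s7.png

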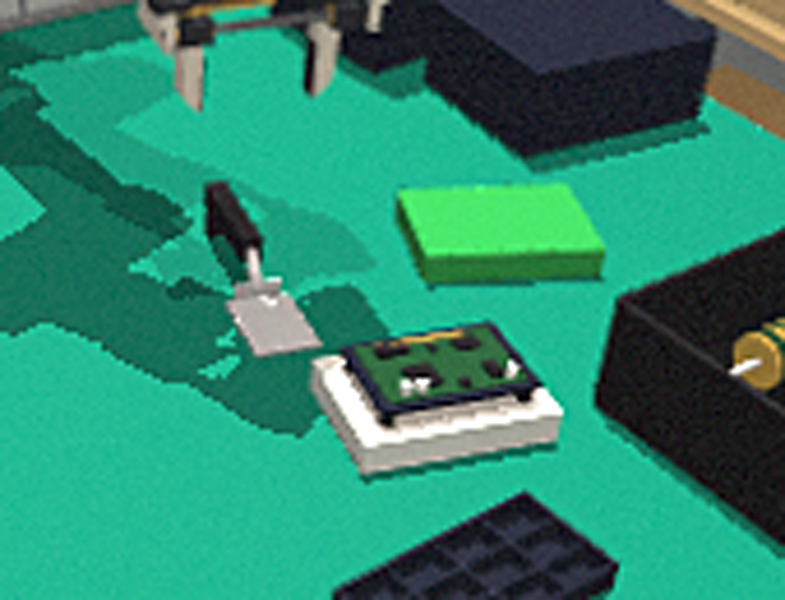

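The crop shows the board standing square on the white table (440,370), and the lifter lying flat on the bench (260,280), clear of it. The measured offset is within about 3 mm.

```bash
python3 -c "
from cell import *
print(hand_in())"
```

```text
the job is handed in; nothing more can be done
None
```

The job is handed in at about 18 s on the robot's clock: by my measurements the board stands level and square on the light table within about 3 mm of centre, the lifter lies flat on the bench clear of both, and `hand_in()` gave no verdict.

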